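# Pack away the manicure tools and stopper the remover flask

### The job

Close down the nail station: slide the cover of the white storage box open, lay every manicure tool lying loose on the desk (buffer block, dust brush, drill handpiece, foot rasp, nail clipper; only some of them are out) inside the box, and slide the cover fully shut over them. Also put the rubber stopper upright and fully home in the neck of the amber flask. Leave the polish bottles and gel jars where they stand; they are not to be packed.

Things in the scene. Friction and masses are not known exactly. Their poses are not given: they have to be found in the camera images.
- caddy: white storage box, fixed. Origin: centre of its open compartment's underside; z up, +x is the way the cover opens, roughly away from the robot. Compartment outside 150 (x) x 280 (y) x 50 mm high, walls and floor 5 mm. Behind it (x 75 to 225 mm) a solid block 49 mm high carries the open cover. Side rails rise to z 58 mm. Holds five tools side by side, laid along x, 54 mm apart
- cover (a joint): the flat grey cover's slide: 0 m fully shut, 0.145 m fully open (compartment wholly uncovered). Runs stiffly (about 1.5 N) and stays where it is left. Plate 150 x 270 x 5 mm, its top 55.5 mm above the desk, its underside 50.5 mm; anything higher in the compartment would stop it
- cover_handle (a point): middle of the steel handle ridge on the cover, half-way up: 14 mm thick along the slide, 80 mm long across it, standing 30 mm above the plate (top 85.5 mm above the desk). It lies at box-local x = -55 mm + the joint value, y = 0; axes as the box
- flask: amber glass flask of nail remover, fixed to the desk, upright. Origin at the centre of its underside; body 92 mm wide, 50 mm of straight side, then narrowing to a neck 50 mm across, total height 120 mm
- flask_mouth (a point): centre of the flask's mouth, level with its rim (120 mm above the desk). Neck opening 40 mm across, 32 mm of straight neck
- stopper_grip (a point): middle of the stopper's head, half-way up it, 43 mm above its foot. Dark rubber stopper standing upright on its narrow end: taper 30 mm wide at the foot to 35 mm over 28 mm, then a round head 48 mm wide and 30 mm tall; 58 mm in all; z along its axis, up. Seated, the head's underside rests on the flask's rim and this point is 15 mm above the rim
- stopper_shoulder (a point): centre of the underside of the stopper's head, 28 mm above its foot and 15 mm below the grip point
- buffer_center (a point): nail buffer block, a white-sided bar with grey faces, 95 x 26 x 26 mm. Point at its centre, half-way up; x along its length, z up. May be absent
- brush_center (a point): nail dust brush lying bristles down, wooden oblong back over pale bristles, 90 x 34 mm, 30 mm high; its back, the top 6 mm, is only 65 x 22 mm. Point at its centre, half-way up; x along its length, z up. May be absent
- handpiece_center (a point): bare metal nail-drill handpiece without cord, 98 mm long: a 70 x 24 x 24 mm square-rounded body (its middle 12 mm towards -x from the centre point) and a thin nose to +x. Point at its centre, half-way up; x along its length, z up. May be absent
- rasp_center (a point): grey stone foot rasp bar, 100 x 32 mm, 20 mm high. Point at its centre, half-way up; x along its length, z up. May be absent
- clipper_center (a point): steel nail clipper, 85 x 20 mm, 22 mm high. Point at its centre, half-way up; x along its length, z up. May be absent
- polish_a: black polish bottle, upright, 30 mm across, 76 mm high; origin under its centre. Not to be disturbed
- polish_b: black polish bottle as polish_a
- polish_c: black polish bottle as polish_a
- jar_a: round gel jar with black lid, 50 mm across, 32 mm high; origin under its centre. Not to be disturbed
- jar_b: gel jar as jar_a
Things that resemble listed ones, but are neither listed nor needed, are in the scene too. What is shaped like the part that bears rasp_center but green or yellow is not meant. Leave any pink look-alike of the part that bears buffer_center alone.

How it is judged:
By the outcome, as a careful person would: the job done as asked, in the order asked, and still so for the second after the job is handed in, with the robot touching nothing.
Of buffer, brush, handpiece, rasp, clipper only 3 to 4 are there at a start; the rules pass over those that are not, and their reading is None.
At some moment in a run one of buffer, brush, handpiece, rasp, clipper may be knocked a few centimetres aside while the robot is not near it.
It also fails if it takes over 184 s, if anything falls off the work surface, if the arm or the gripper's body presses on something with over 40 N, if the wrist force passes 120 N, or if a joint passes its speed limit or range.

### The arm

A 6-joint arm with a two-finger parallel gripper is mounted at the origin on the work surface. World frame = base frame: x ahead of the robot, y to its left, z up, the work surface at z = 0. Lengths are in m, angles in rad, forces in N, time in s.
With the tool pointing down it reaches from about 0.3 to 0.875 m from the base axis. Payload 6.4 kg.
Tool frame: the origin (TCP) lies midway between the tips of the shut fingers; the grasp point (between the pads) lies 19 mm behind it (ctrl.tcp_to_grasp is the distance from the TCP to the grasp point, in m); z points along the fingers, y is the direction in which the jaws open and shut (so a half turn about z gives the same grasp; the last joint's range is limited). The gripper opens to 85 mm and grips with 20 to 120 N. Pads are 22 mm wide; open, the fingers measure 114 mm over their backs; the gripper's body (76 mm by 85 mm) begins 54 mm behind the grasp point. The pads swing forward as they close: fully open they stand 13 mm farther back than shut.
Start: joints at [-1.321, 0.181, 1.607, -0, 1.354, -0.206], TCP at [0.253, -0.516, 0.231] pointing down, gripper open.
Joint ranges: [-2.99, 2.99], [-0.89, 2.07], [0.3, 2.58], [-1.14, 4.28], [0, 2.63], [-3.12, 3.12]. Speed limits (rad/s): [2.57, 2.57, 3.01, 3.14, 3.14, 3.14].

### API

Orientations are given as a unit quaternion [w, x, y, z].
In Python, from bench import monitor, imaging, order, spotter, ctrl gives the robot as it stands.
- The arm moves only by the shell command python3 -m pendant 'ROWS'. ROWS is JSON, a list that holds one entry, the list of rows, each a list of 5 numbers: the shift along the world's x, y, z in mm, then the turn about the world's z in degrees, then the finger opening in mm, from 0 to 85.4. A call has 1 to 8 rows; each row shifts and turns the commanded pose from where the row before left it; what a row does not reach is not made up. A row lasts 1/8 s, in which the tool goes at most 62.5 mm and 10.7 degrees, less where a joint would pass 70% of its speed; a pose out of reach is approached as far as the arm can. A call with a gripper value outside its range is refused whole. The fingers move at their own pace and stop on an object; the grip force is fixed at half the most. Time passes only in rows, so rows that do not move let the fingers close. It gives the time, the measured TCP pose, the force and the opening at its end, in the units of the state.
- monitor.get_obs(): the state, without advancing time (a new reading comes with each control period).
- imaging.camera(name): name is "side" or "top"; returns a dict with "img" (384x512x3 uint8, red, green, blue), "vfov" (degrees; the focal length in pixels is half the picture's height over the tangent of half this angle, whatever the lens; pixels are square), "cx", "cy" (the principal point, pixels), "distortion" ([k1, k2, p1, p2, k3] as OpenCV has them; the pictures are not rectified), "origin" and "orientation" of the camera in the world. Camera axes: x right, y down, z forward; pixel columns grow to the right and rows downward; lengths in m; the calibration is good to about 2 mm. A picture is of the moment at which its call begins. There is no depth.
- order.hand_in(): hands the job in, once; it reports no verdict.
Trained networks look in the newest picture that a camera, given by its name, has taken for a name from the list of things; names that differ only in an ending like _2 or _b are one class to them, and where a whole thing is asked for, a point or a joint stands for the part that bears it (a point fixed in the world has none). Each returns a list of dicts, best first, with "confidence" (0 to 1); they miss things now and then, are a little off and sometimes report something else, mostly with a low value. They report only what shows in the picture. A call takes as long as a camera call. They do not tell look-alikes from the thing itself.
- spotter.recognise(camera, thing): "at" ([x, y, z] in m, in the coordinates of the camera as it stood for that picture, good to about 4 mm: the middle of the surface that is visible of it).
- spotter.tip_of(camera, thing): "at" ([x, y, z] in m, in the coordinates of the camera as it stood for that picture, good to about 4 mm: a listed point, or the origin of a listed thing).
The state is a dict: "time_s": time; "q": joint angles; "dq": joint speeds; "joint_efforts": joint torques, N m; "eef_pos": TCP position; "eef_rot": TCP orientation; "wrist_force": force on the tool from outside, world axes, zero at the start; "torque": the same for the moment, N m; "opening": opening from 0.0 (shut) to 1.0 (fully open).
Only numpy, scipy, OpenCV 4.12 (cv2) and the standard library are available. Lean on these libraries where they do the work, as an engineer would, in place of code of your own. Each camera call takes 0.05 s, during which the arm holds its last target. There are 200 camera calls.

## Working session

There is one attempt and no reset: what is moved stays moved. The work goes in short steps, Python scripts to look and compute and a shell command to move; the robot and the scene stay as the last step left them, time stands still between calls to the robot, and variables do not carry over. Pictures are saved under pics/ and viewed, about 12 in all and at most 16, crops included, and the job is handed in when it is done.

```bash
ls; mkdir -p pics
cat > h.py <<'E'
import numpy as np,cv2
from scipy.spatial.transform import Rotation as R
from bench import monitor, imaging, order, spotter, ctrl
def cam(n,save=None):
    c=imaging.camera(n)
    if save: cv2.imwrite(save,c['img'][:,:,::-1])
    f=192/np.tan(np.radians(c['vfov'])/2)
    c['K']=np.array([[f,0,c['cx']],[0,f,c['cy']],[0,0,1]]);w=c['orientation']
    c['R']=R.from_quat([w[1],w[2],w[3],w[0]]).as_matrix();c['D']=np.array(c['distortion'],float);c['o']=np.array(c['origin'])
    return c
def W(c,p): return c['R']@np.array(p)+c['o']
def px(c,p):
    q=c['R'].T@(np.array(p,float)-c['o'])
    return cv2.projectPoints(q.reshape(1,1,3),np.zeros(3),np.zeros(3),c['K'],c['D'])[0].ravel()
def ray(c,uv,z):
    u=cv2.undistortPoints(np.array(uv,float).reshape(1,1,2),c['K'],c['D']).ravel()
    d=c['R']@np.array([u[0],u[1],1]);return c['o']+d*(z-c['o'][2])/d[2]
E
cat > a.py <<'E'
from h import *
names="caddy cover cover_handle flask flask_mouth stopper_grip stopper_shoulder buffer_center brush_center handpiece_center rasp_center clipper_center polish_a jar_a".split()
for n in ("top","side"):
    c=cam(n,f"pics/{n}0.png"); print(n,c['o'].round(3),c['R'].round(2).tolist(),c['vfov'])
    for t in names:
        for d in spotter.tip_of(n,t)[:4]:
            p=W(c,d['at']); print(t,round(d['confidence'],2),p.round(3),px(c,p).round())
o=monitor.get_obs(); print(o['time_s'],o['eef_pos'],o['eef_rot'],o['opening'],ctrl.tcp_to_grasp)
E
python3 a.py; python3 -c "
import cv2,numpy as np
a=[cv2.imread(f'pics/{n}0.png') for n in ('top','side')]
"
```

```text
pics
top [ 0.415 -0.071  1.197] [[-0.01, -0.99, 0.1], [-1.0, 0.01, 0.01], [-0.02, -0.1, -0.99]] 55.78460413117409
caddy 0.75 [ 0.566  0.202 -0.   ] [182. 183.]Traceback (most recent call last):
  File "a.py", line 6, in <module>
    for d in spotter.tip_of(n,t)[:4]:
             ~~~~~~~~~~~~~~^^^^^
ValueError: it knows: brush_center, buffer_center, caddy, clipper_center, cover_handle, flask, flask_mouth, handpiece_center, jar, polish, rasp_center, stopper_grip, stopper_shoulder
[ WARN:0@0.030] global loadsave.cpp:275 findDecoder imread_('pics/side0.png'): can't open/read file: check file path/integrity
```

View pics/top0.png

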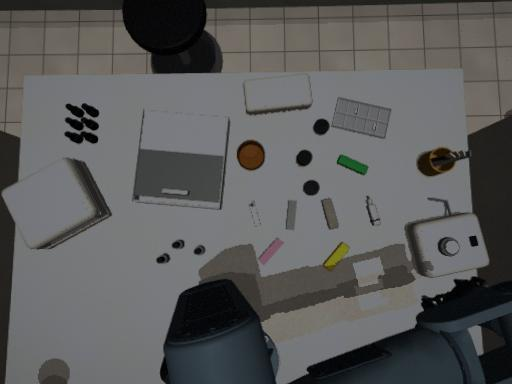

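Picture 1 (top): the box is at (182,160), the flask at (251,155) and dark round items at (321,127), (304,158), (311,187). The loose bars are a clipper-like item (255,213), grey (291,214), grey-brown (330,213) and a handpiece-like item (373,210). Look-alikes are pink (271,250), yellow (337,256) and green (352,164).

```bash
sed -i 's/ cover / /;s/polish_a jar_a/polish jar/' a.py; python3 a.py; python3 -c "
import cv2
a=cv2.imread('pics/top0.png')[110:280,230:400]; cv2.imwrite('pics/crop0.png',cv2.convertScaleAbs(cv2.resize(a,None,fx=3.5,fy=3.5,interpolation=2),alpha=1.5))"
```

```text
top [ 0.415 -0.071  1.197] [[-0.01, -0.99, 0.1], [-1.0, 0.01, 0.01], [-0.02, -0.1, -0.99]] 55.78460413117409
caddy 0.93 [ 0.566  0.202 -0.   ] [182. 183.]
cover_handle 0.95 [0.532 0.204 0.067] [176. 191.]
flask 0.6 [ 0.654 -0.03   0.001] [251. 156.]
flask_mouth 0.56 [ 0.657 -0.031  0.123] [250. 148.]
stopper_grip 0.74 [ 0.468 -0.42   0.012] [371. 210.]
stopper_grip 0.57 [ 0.637 -0.202  0.038] [304. 159.]
stopper_shoulder 0.65 [ 0.642 -0.205  0.03 ] [304. 158.]
stopper_shoulder 0.64 [0.351 0.139 0.003] [200. 248.]
buffer_center 0.8 [ 0.342 -0.092  0.01 ] [271. 251.]
buffer_center 0.73 [ 0.458 -0.158  0.019] [290. 214.]
handpiece_center 0.51 [ 0.467 -0.419  0.014] [371. 211.]
rasp_center 0.75 [ 0.323 -0.302  0.006] [336. 256.]
rasp_center 0.62 [ 0.622 -0.367  0.012] [353. 164.]
rasp_center 0.53 [ 0.464 -0.285  0.01 ] [329. 212.]
clipper_center 0.73 [ 0.465 -0.041  0.009] [255. 213.]
clipper_center 0.21 [0.35  0.137 0.004] [200. 249.]
polish 0.67 [ 0.319  0.252 -0.002] [165. 259.]
polish 0.5 [ 0.365  0.208 -0.001] [179. 244.]
polish 0.48 [0.35  0.14  0.006] [199. 249.]
jar 0.79 [ 0.745 
[... 613 characters left out ...]
89  0.011] [309. 213.]
brush_center 0.29 [0.527 0.207 0.068] [240. 269.]
handpiece_center 0.58 [ 0.464 -0.421  0.013] [279. 153.]
rasp_center 0.79 [ 0.46  -0.281  0.008] [277. 176.]
rasp_center 0.63 [ 0.318 -0.303  0.009] [316. 175.]
rasp_center 0.49 [ 0.617 -0.368  0.007] [239. 160.]
clipper_center 0.61 [ 0.463 -0.039  0.006] [271. 222.]
polish 0.76 [ 0.341  0.141 -0.   ] [308. 271.]
polish 0.69 [ 0.363  0.207 -0.003] [299. 290.]
polish 0.57 [0.32  0.247 0.001] [316. 303.]
jar 0.55 [ 0.54  -0.221 -0.004] [254. 187.]
jar 0.53 [ 0.745 -0.264 -0.002] [201. 176.]
1.5 [ 0.25312246 -0.51629815  0.23129431] [-9.35369864e-06  9.74146171e-01  2.25918650e-01  1.16806734e-05] 0.9994839201793082 0.0187
```

View pics/side0.png

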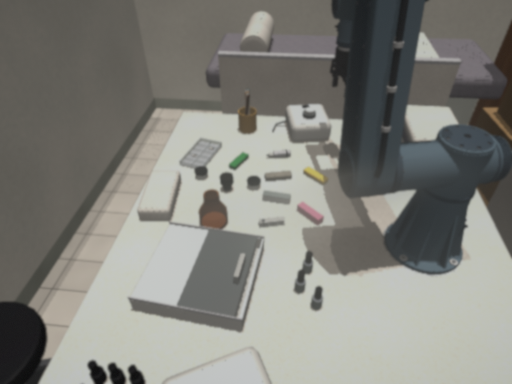

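View pics/crop0.png

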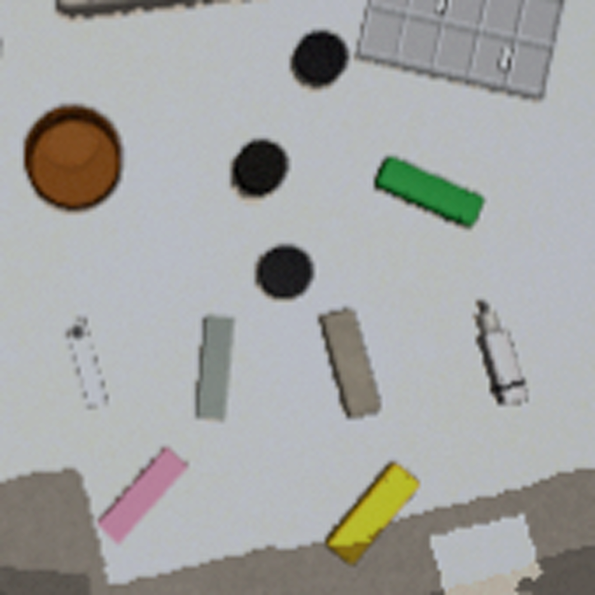

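Picture 2 (side): the box is at (200,272), stopper at (226,180), flask at (213,212) and polishes at about (307,280). Picture 3 (crop):
- **Stopper candidates:** (304,158) is tall, confirmed by the side view. The flat jars are (321,127) and (311,187).
- **Rasp candidates:** yellow (337,256), green (352,164) and grey-brown (330,213). I choose the grey-brown one.
- **Buffer candidates:** pink (271,250) and grey (291,214). I choose the grey one.
- **Also out:** clipper (255,213) and handpiece (373,210). The brush is absent.

Next I'll measure tool and box yaws.

```bash
cat > m.py <<'E'
from h import *
import sys
def tools(c,guess):
    g=cv2.cvtColor(c['img'],cv2.COLOR_RGB2GRAY).astype(float)
    bg=cv2.medianBlur(c['img'],51); d=np.abs(c['img'].astype(float)-bg).max(2)
    for n,(p,h) in guess.items():
        u=px(c,[p[0],p[1],h]).round().astype(int)
        s=26;x0,y0=u-s; m=(d[y0:y0+2*s,x0:x0+2*s]>18).astype(np.uint8)
        m=cv2.morphologyEx(m,cv2.MORPH_CLOSE,np.ones((5,5)))
        k,l,st,ce=cv2.connectedComponentsWithStats(m)
        i=min(range(1,k),key=lambda i:np.hypot(*(ce[i]-s))-0.05*st[i,4])
        ys,xs=np.where(l==i); P=np.array([ray(c,(x+x0,y+y0),h)[:2] for x,y in zip(xs,ys)])*1000
        r=cv2.minAreaRect(P.astype(np.float32)); w,hh=r[1]; a=r[2]+(90 if hh>w else 0)
        e=np.linalg.svd(P-P.mean(0))[2][0]
        print(n,'rect',np.round(r[0],1),np.round(r[1],0),'yaw',round((a+90)%180-90,1),'pca',round((np.degrees(np.arctan2(e[1],e[0]))+90)%180-90,1),'mean',P.mean(0).round(1))
G=dict(clip=((.464,-.040),.02),buf=((.455,-.157),.026),rasp=((.462,-.283),.02),hand=((.466,-.42),.02),stop=((.638,-.203),.058))
if __name__=="__main__":
    c=cam("top","pics/t1.png"); tools(c,G)
    for n,uv in [('hL',(162,191)),('hR',(188,191))]: print(n,ray(c,uv,.0855))
    cv2.imwrite('pics/box.png',cv2.convertScaleAbs(cv2.resize(c['img'][95:225,120:245,::-1],None,fx=4.5,fy=4.5,interpolation=cv2.INTER_CUBIC),alpha=1.4))
E
python3 m.py
```

```text
clip rect [465.2 -49.1] [3. 0.] yaw -0.5 pca -0.5 mean [465.2 -49.1]
buf rect [ 457.3 -158.2] [29. 96.] yaw -6.7 pca -6.6 mean [ 457.3 -158.2]
rasp rect [ 460.3 -283.4] [103.  37.] yaw 13.3 pca 14.1 mean [ 459.6 -283.4]
hand rect [ 469.8 -419.8] [102.  34.] yaw 13.6 pca 17.1 mean [ 462.  -418.2]
stop rect [ 635.3 -197.7] [50. 59.] yaw -45.6 pca -31.5 mean [ 635.7 -199.4]
hL [0.53191887 0.24264717 0.0855    ]
hR [0.53100606 0.16218901 0.0855    ]
```

View pics/box.png

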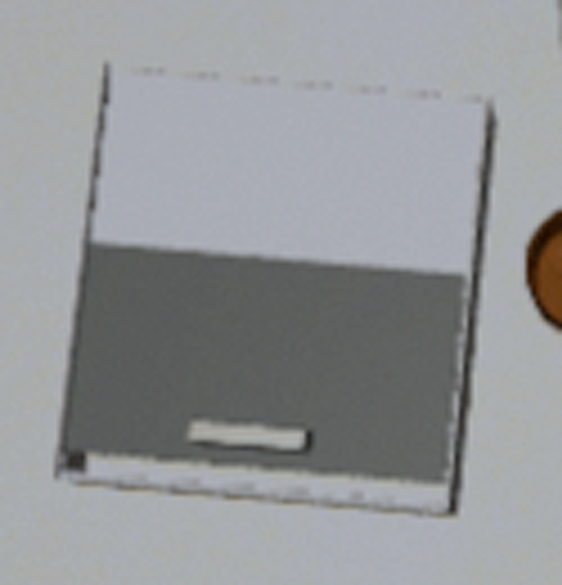

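Picture 4: the cover looks about 15–20 mm open already, with a strip and dark gap at its front edge. The handle is near full-image (175.5,191.5) and the box is yawed about 5°.

```bash
cat > b.py <<'E'
from h import *
c=cam("top"); f=lambda u,v,z:ray(c,(120+u/4.5-.4,95+v/4.5-.4),z)[:2]*1000
bl,br,fl,fr=[f(*p) for p in [(105,66,.05),(490,101,.05),(62,474,.03),(455,511,.03)]]
print(bl,br,fl,fr)
for a,b in ((bl,br),(fl,fr),(fl,bl),(fr,br)): d=b-a; print(np.hypot(*d).round(), np.degrees(np.arctan2(d[1],d[0])).round(1))
cl,cr=f(92,244,.0555),f(463,273,.0555); print('cover back',cl,cr,np.degrees(np.arctan2(*(cr-cl)[::-1])))
print('cover front',f(72,455,.0555),f(447,482,.0555))
hl,hr=f(190,431,.0855),f(308,440,.0855);print('handle',hl,hr,(hl+hr)/2,np.degrees(np.arctan2(*(hr-hl)[::-1])))
g=cv2.cvtColor(c['img'],cv2.COLOR_RGB2GRAY).astype(int)
for n in('top','side'):
  if n=='side': c=cam(n)
  for t in('caddy','cover_handle','flask_mouth','flask','stopper_grip','handpiece_center','clipper_center'):
    for d in spotter.tip_of(n,t)[:2]: print(n,t,d['confidence'].__round__(2),W(c,d['at']).round(4))
E
python3 b.py; python3 -c "
import cv2
a=cv2.imread('pics/t1.png')[190:240,240:275]; cv2.imwrite('pics/clip.png',cv2.convertScaleAbs(cv2.resize(a,None,fx=10,fy=10,interpolation=2),alpha=1.4))"
```

```text
[804.38262042 319.21026955] [774.76674157  40.0378393 ] [509.73782989 350.56266333] [479.98979442  67.5905236 ]
281.0 -96.1
285.0 -96.0
296.0 -6.1
296.0 -5.3
cover back [672.08470628 323.96846979] [647.87671477  58.97065939] -95.21957774770578
cover front [521.01120917 334.64094461] [498.99948906  70.20166999]
handle [533.85889294 243.23072906] [526.72733905 162.00902392] [530.293116   202.61987649] -95.01790402459632
top caddy 0.66 [ 5.664e-01  2.053e-01 -1.000e-04]
top cover_handle 0.92 [0.5327 0.2047 0.0685]
top flask_mouth 0.81 [ 0.657  -0.0292  0.1221]
top flask_mouth 0.37 [ 0.3637  0.2066 -0.0019]
top flask 0.67 [ 0.6548 -0.0284 -0.0023]
top flask 0.28 [0.5348 0.2045 0.0671]
top stopper_grip 0.75 [ 0.4591 -0.1551  0.0172]
top stopper_grip 0.72 [ 0.6384 -0.2052  0.0424]
top handpiece_center 0.67 [ 0.4676 -0.4209  0.0099]
top handpiece_center 0.45 [ 0.543  -0.2224 -0.0018]
top clipper_center 0.67 [ 0.4653 -0.0386  0.0166]
side caddy 0.87 [ 0.5636  0.2024 -0.0007]
side caddy 0.57 [ 0.4644 -0.4193  0.0119]
side cover_handle 0.61 [0.5258 0.2132 0.0675]
side cover_handle 0.5 [ 0.4543 -0.1563  0.0079]
side flask_mouth 0.69 [ 0.658  -0.0277  0.1161]
side flask 0.63 [ 0.4596 -0.2839  0.0062]
side flask 0.6 [ 0.6466 -0.0315 -0.0009]
side stopper_grip 0.77 [ 0.6351 -0.2019  0.0426]
side handpiece_center 0.54 [ 0.4621 -0.4198  0.0092]
side clipper_center 0.51 [ 0.4593 -0.0379  0.0072]
```

View pics/clip.png

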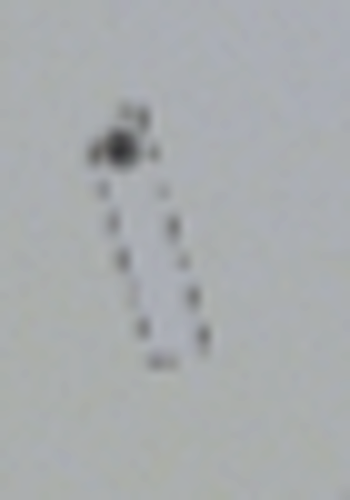

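Picture 5: clipper head at (252,205), and its edges give a yaw of about +15°. Working poses: box origin ≈ (566.5,202.5) mm at −5.3°, cover ≈ 19 mm open, handle ≈ (530,204). I go to the handle first.

```bash
python3 -m pendant '[[[20,51.5,0,4.2,50],[20,51.5,0,4.2,50],[20,51.5,0,4.2,50],[20,51.5,0,4.2,50],[20,51.5,0,4.2,50],[20,51.5,0,4.2,50],[20,51.5,0,4.2,50]]]'; python3 -m pendant '[[[20,51.5,0,4.2,50],[20,51.5,0,4.2,50],[20,51.5,0,4.2,50],[20,51.5,0,4.2,50],[20,51.5,0,4.2,50],[20,51.5,0,4.2,50],[17,51.5,0,4,50],[0,0,-40,0,50]]]'
```

```text
time_s: 3.22
eef_pos: [0.3936, -0.1542, 0.2317]
eef_rot: [0.001, 0.884, 0.467, 0.0]
wrist_force: [0.6, -1.4, -0.6]
opening: 0.587
time_s: 4.22
eef_pos: [0.5332, 0.2086, 0.1942]
eef_rot: [0.002, 0.737, 0.676, 0.004]
wrist_force: [-0.3, -0.5, -1.3]
opening: 0.584
```

```bash
python3 -m pendant '[[[-2,-3,-60,0,50],[0,0,-50,0,50],[0,0,-20,0,50],[0,0,0,0,50]]]'
python3 - <<'E'
from h import *
c=cam("side"); u=px(c,[.53,.204,.08]).astype(int);x,y=u
cv2.imwrite('pics/h1.png',cv2.resize(c['img'][y-60:y+60,x-75:x+75,::-1],None,fx=4,fy=4,interpolation=2))
E
```

```text
time_s: 4.72
eef_pos: [0.5265, 0.2014, 0.0593]
eef_rot: [-0.001, 0.739, 0.674, -0.002]
wrist_force: [-0.4, -0.1, 0.9]
opening: 0.587
```

View pics/h1.png

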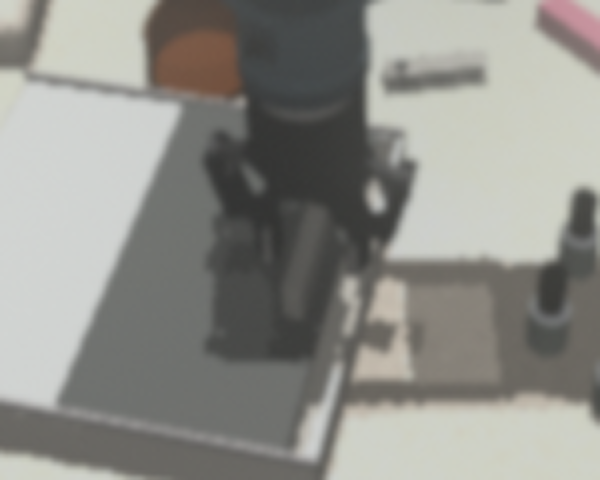

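Picture 6: the fingers straddle the handle just above the plate, around crop (290,290). I close on it.

```bash
python3 -m pendant '[[[0,0,2,0,0],[0,0,0,0,0],[0,0,0,0,0],[0,0,0,0,0],[0,0,0,0,0]]]'
```

```text
time_s: 5.4
eef_pos: [0.5297, 0.2019, 0.0654]
eef_rot: [0.001, 0.739, 0.674, 0.002]
wrist_force: [-0.5, -0.0, 6.9]
opening: 0.149
```

```bash
python3 -m pendant '[[[0,0,3,0,0],[20,-1.9,0,0,0],[21,-1.9,0,0,0],[21,-1.9,0,0,0],[21,-1.9,0,0,0],[21,-1.9,0,0,0],[18,-1.7,0,0,0],[0,0,0,0,0]]]';python3 -m pendant '[[[4,-0.4,0,0,0],[0,0,0,0,0]]]'
```

```text
time_s: 6.4
eef_pos: [0.6504, 0.19, 0.0655]
eef_rot: [-0.0, 0.739, 0.674, -0.0]
wrist_force: [1.2, -1.6, -4.5]
opening: 0.147
time_s: 6.65
eef_pos: [0.6531, 0.1897, 0.0655]
eef_rot: [-0.0, 0.739, 0.674, -0.001]
wrist_force: [-0.6, -2.5, -7.3]
opening: 0.146
```

```bash
python3 -m pendant '[[[3,-0.3,0,0,0],[0,0,0,0,0]]]';python3 -m pendant '[[[3,-0.3,0,0,0],[0,0,0,0,0]]]'
```

```text
time_s: 6.9
eef_pos: [0.6562, 0.1894, 0.0655]
eef_rot: [-0.0, 0.739, 0.674, -0.001]
wrist_force: [-2.1, -3.0, -8.3]
opening: 0.146
time_s: 7.15
eef_pos: [0.6563, 0.1894, 0.0655]
eef_rot: [-0.003, 0.739, 0.674, -0.004]
wrist_force: [-14.7, -4.5, 0.8]
opening: 0.149
```

The slide hit its stop (−15 N at TCP x 0.6563), so the cover is fully open and the box x origin is 0.5667. I release, lift and go above the clipper.

```bash
python3 -m pendant '[[[-3,0.3,0,0,50],[0,0,0,0,50],[0,0,0,0,50],[0,0,50,0,50],[0,0,50,0,50]]]';python3 -m pendant '[[[-24,-30,0,-9,50],[-24,-30,0,-9,50],[-24,-30,0,-9,50],[-24,-30,0,-9,50],[-24,-30,0,-9,50],[-24,-30,0,-9,50],[-24,-30,0,-9,50],[-21,-19,0,-7,50]]]'
python3 - <<'E'
from m import *
c=cam("top","pics/t2.png"); tools(c,G)
cv2.imwrite('pics/t2c.png',cv2.convertScaleAbs(cv2.resize(c['img'][90:280,110:400,::-1],None,fx=2.6,fy=2.6,interpolation=2),alpha=1.4))
E
```

```text
time_s: 7.78
eef_pos: [0.6572, 0.1898, 0.1673]
eef_rot: [-0.0, 0.739, 0.674, -0.0]
wrist_force: [0.2, -0.0, -0.2]
opening: 0.587
time_s: 8.78
eef_pos: [0.468, -0.0405, 0.1671]
eef_rot: [0.001, 0.992, 0.125, 0.001]
wrist_force: [0.0, 0.2, 0.8]
opening: 0.587
clip rect [465.9 -37.9] [166. 165.] yaw 89.4 pca -54.8 mean [438.5 -50.7]
buf rect [ 458.3 -123.4] [103. 164.] yaw -0.7 pca -10.0 mean [ 457.9 -121.3]
rasp rect [ 460.6 -283.3] [104.  37.] yaw 13.3 pca 14.1 mean [ 459.8 -283.4]
hand rect [ 468.6 -417.6] [102.  32.] yaw 16.0 pca 16.6 mean [ 462.1 -417.8]
stop rect [ 635.3 -197.7] [50. 59.] yaw -45.6 pca -32.5 mean [ 635.8 -199.6]
```

View pics/t2c.png

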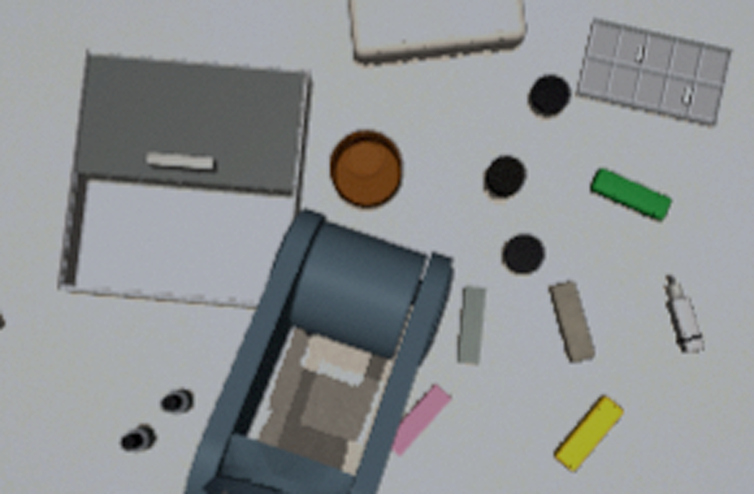

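Picture 7: the cover is open (handle at crop (180,161)), the compartment is empty and white, and the tools are unmoved. Next is the clipper grasp.

```bash
python3 -m pendant '[[[-2,1,-60,0.6,50],[-2,1,-60,0,50],[0,0,-25,0,50],[0,0,-15,0,50],[0,0,0,0,50]]]'
python3 - <<'E'
from h import *
c=cam("side"); u=px(c,[.464,-.039,.01]).astype(int);x,y=u
cv2.imwrite('pics/g1.png',cv2.resize(c['img'][y-50:y+50,x-65:x+65,::-1],None,fx=4.5,fy=4.5,interpolation=2))
E
```

```text
time_s: 9.45
eef_pos: [0.4644, -0.0371, 0.0061]
eef_rot: [-0.0, 0.991, 0.133, -0.0]
wrist_force: [0.2, -0.5, 0.2]
opening: 0.585
```

View pics/g1.png

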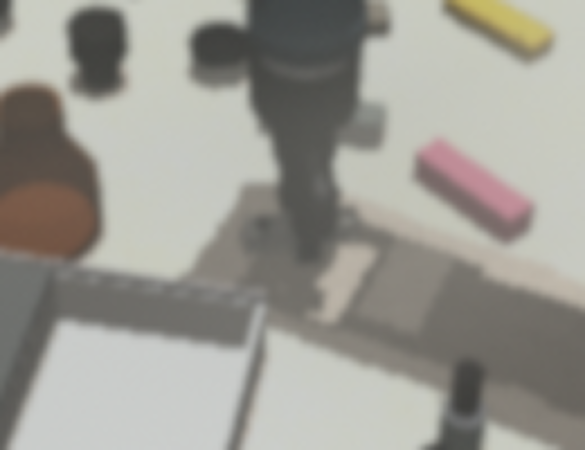

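Picture 8: the fingers straddle the clipper, whose ends show either side at crop (260,230) and (345,215). I close and lift.

```bash
python3 -m pendant '[[[0,0,0,0,0],[0,0,0,0,0],[0,0,0,0,0],[0,0,0,0,0],[0,0,0,0,0]]]'; python3 -m pendant '[[[0,0,40,0,0],[0,0,50,0,0],[0,0,50,0,0],[0,0,0,0,0]]]'
```

```text
time_s: 10.12
eef_pos: [0.4654, -0.0376, 0.0078]
eef_rot: [0.001, 0.991, 0.133, 0.001]
wrist_force: [-0.8, -0.3, 5.7]
opening: 0.195
time_s: 10.62
eef_pos: [0.4674, -0.0382, 0.1512]
eef_rot: [0.002, 0.991, 0.133, 0.005]
wrist_force: [0.4, 1.5, -1.3]
opening: 0.188
```

```bash
python3 -m pendant '[[[15,48,0,-3,0],[15,48,0,-3,0],[15,48,0,-3,0],[15,48,0,-3,0],[15,48,0,-3,0],[15,48,0,-3,0],[13,43,0,-2.6,0],[0,0,0,0,0]]]'
```

```text
time_s: 11.62
eef_pos: [0.5665, 0.2965, 0.1448]
eef_rot: [-0.0, 0.999, -0.045, -0.001]
wrist_force: [-0.8, -0.3, -0.2]
opening: 0.189
```

```bash
python3 -m pendant '[[[3,-4,-50,0,0],[0,0,-50,0,0],[0,0,-20,0,0],[0,0,-10,0,0],[0,0,0,0,0]]]'
```

```text
time_s: 12.25
eef_pos: [0.5707, 0.2897, 0.017]
eef_rot: [-0.0, 0.999, -0.046, 0.0]
wrist_force: [0.2, 0.5, -1.7]
opening: 0.187
```

```bash
python3 -m pendant '[[[0,0,-2,0,0],[0,0,0,0,40],[0,0,0,0,40],[0,0,0,0,40],[0,0,50,0,40],[0,0,60,0,40],[0,0,20,0,40]]]'; python3 -m pendant '[[[-14,-56,0,0,50],[-14,-56,0,0,50],[-14,-56,0,0,50],[-14,-56,0,0,50],[-14,-56,0,0,50],[-14,-56,0,0,50],[-14,-56,0,0,50],[-16,-56,0,-1,50]]]'
python3 - <<'E'
from m import *
c=cam("top","pics/t3.png"); tools(c,{k:G[k] for k in('rasp','hand')})
for n in ("top","side"):
    if n=="side": c=cam(n,"pics/s3.png")
    for t in ("buffer_center","rasp_center","handpiece_center","clipper_center"):
        for d in spotter.tip_of(n,t)[:3]: print(n,t,round(d['confidence'],2),W(c,d['at']).round(3))
cv2.imwrite('pics/s3c.png',cv2.resize(c['img'][130:330,120:380,::-1],None,fx=2.8,fy=2.8,interpolation=2))
E
```

```text
time_s: 13.12
eef_pos: [0.5726, 0.2906, 0.1494]
eef_rot: [-0.001, 0.999, -0.046, 0.004]
wrist_force: [0.2, 0.1, 0.5]
opening: 0.468
time_s: 14.12
eef_pos: [0.4552, -0.1597, 0.144]
eef_rot: [-0.0, 0.998, -0.055, -0.0]
wrist_force: [0.9, 0.0, -0.3]
opening: 0.588
rasp rect [ 459.1 -266.5] [129. 171.] yaw -7.3 pca -20.3 mean [ 452.6 -271.4]
hand rect [ 469.8 -419.8] [102.  34.] yaw 13.6 pca 16.3 mean [ 463.2 -418.6]
top buffer_center 0.59 [ 0.457 -0.152  0.016]
top buffer_center 0.55 [ 0.344 -0.09   0.01 ]
top rasp_center 0.91 [ 0.323 -0.298  0.008]
top rasp_center 0.82 [ 0.624 -0.367  0.01 ]
top handpiece_center 0.51 [ 0.468 -0.421  0.011]
top clipper_center 0.47 [0.569 0.291 0.02 ]
side buffer_center 0.7 [ 0.34  -0.09   0.011]
side buffer_center 0.59 [ 0.457 -0.16   0.008]
side rasp_center 0.63 [ 0.32  -0.302  0.009]
side rasp_center 0.6 [ 0.617 -0.366  0.008]
side rasp_center 0.49 [ 0.461 -0.281  0.006]
side handpiece_center 0.53 [ 0.637 -0.203  0.043]
side handpiece_center 0.38 [ 0.462 -0.422  0.012]
side handpiece_center 0.17 [ 0.745 -0.267 -0.002]
side clipper_center 0.7 [0.568 0.294 0.011]
```

View pics/s3c.png

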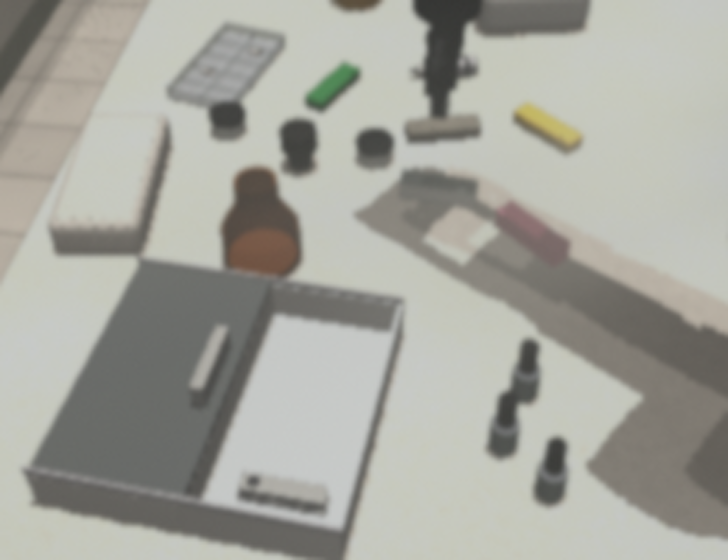

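Picture 9: the clipper lies in the box at crop (285,492), the buffer (437,180) and rasp (442,128) are in place, and the gripper is above the buffer. I grasp the buffer.

```bash
python3 -m pendant '[[[1,2,-60,0,50],[0,0,-50,0,50],[0,0,-18,0,50],[0,0,-9,0,50],[0,0,0,0,50]]]';python3 -m pendant '[[[0,0,0,0,0],[0,0,0,0,0],[0,0,0,0,0],[0,0,0,0,0],[0,0,0,0,0]]]'; python3 -m pendant '[[[0,0,40,0,0],[0,0,50,0,0],[0,0,50,0,0],[0,0,0,0,0]]]'
```

```text
time_s: 15.25
eef_pos: [0.4573, -0.1558, 0.0073]
eef_rot: [-0.0, 0.999, -0.054, -0.0]
wrist_force: [0.3, 0.3, -0.5]
opening: 0.586
time_s: 15.88
eef_pos: [0.4583, -0.1569, 0.0087]
eef_rot: [0.001, 0.998, -0.055, 0.001]
wrist_force: [0.2, 0.9, 8.2]
opening: 0.292
time_s: 16.38
eef_pos: [0.46, -0.158, 0.1521]
eef_rot: [0.002, 0.998, -0.055, 0.004]
wrist_force: [-0.3, 0.2, -0.8]
opening: 0.289
```

```bash
python3 -m pendant '[[[15,56,0,1,0],[15,56,0,0,0],[15,56,0,0,0],[15,56,0,0,0],[15,56,0,0,0],[15,56,0,0,0],[15,54,0,0,0],[0,0,0,0,0]]]'
```

```text
time_s: 17.38
eef_pos: [0.5615, 0.2372, 0.1458]
eef_rot: [-0.0, 0.999, -0.044, -0.001]
wrist_force: [0.0, -0.4, -1.1]
opening: 0.292
```

```bash
python3 -m pendant '[[[0,0,-50,0,0],[0,0,-50,0,0],[0,0,-20,0,0],[0,0,-10,0,0],[0,0,0,0,0]]]'
```

```text
time_s: 18.0
eef_pos: [0.5627, 0.2336, 0.0179]
eef_rot: [-0.0, 0.999, -0.046, 0.0]
wrist_force: [-0.1, -0.5, -0.9]
opening: 0.288
```

```bash
python3 -m pendant '[[[0,0,-3,0,0],[0,0,0,0,42],[0,0,0,0,42],[0,0,0,0,42],[0,0,50,0,42],[0,0,60,0,42],[0,0,20,0,42]]]'; python3 -m pendant '[[[-12,-60,0,2.4,60],[-12,-60,0,2.4,60],[-12,-60,0,2.4,60],[-12,-60,0,2.4,60],[-12,-60,0,2.4,60],[-12,-60,0,2.4,60],[-12,-60,0,2.4,60],[-12,-60,0,2.4,60]]]'; python3 -m pendant '[[[-6,-36,0,0,60],[0,0,0,0,60]]]'
python3 - <<'E'
from m import *
for n in ("top","side"):
    c=cam(n,f"pics/{n}4.png")
    if n=="top": tools(c,{k:G[k] for k in('clip','hand')})
    for t in ("buffer_center","rasp_center","handpiece_center","clipper_center"):
        for d in spotter.tip_of(n,t)[:3]: print(n,t,round(d['confidence'],2),W(c,d['at']).round(3))
E
```

```text
time_s: 18.88
eef_pos: [0.5646, 0.2344, 0.1491]
eef_rot: [-0.001, 0.999, -0.046, 0.004]
wrist_force: [1.1, 0.8, -0.1]
opening: 0.49
time_s: 19.88
eef_pos: [0.4651, -0.2478, 0.1438]
eef_rot: [-0.0, 0.993, 0.122, -0.0]
wrist_force: [1.0, 0.0, -1.0]
opening: 0.703
time_s: 20.12
eef_pos: [0.4592, -0.2846, 0.1438]
eef_rot: [-0.0, 0.993, 0.119, -0.0]
wrist_force: [0.0, 0.9, 0.6]
opening: 0.703
clip rect [406.8 -95.4] [14. 82.] yaw -45.8 pca -48.3 mean [408.6 -94. ]
hand rect [ 468.4 -417.8] [166. 165.] yaw 89.3 pca -56.3 mean [ 436.4 -400.7]
top buffer_center 0.68 [ 0.342 -0.093  0.012]
top rasp_center 0.73 [ 0.624 -0.369  0.013]
top rasp_center 0.64 [ 0.465 -0.286  0.012]
top rasp_center 0.58 [ 0.322 -0.299  0.011]
top handpiece_center 0.47 [ 0.367  0.203 -0.003]
top clipper_center 0.67 [0.572 0.289 0.016]
side buffer_center 0.83 [ 0.341 -0.088  0.011]
side buffer_center 0.81 [0.56  0.233 0.015]
side buffer_center 0.65 [ 0.365  0.208 -0.001]
side rasp_center 0.66 [ 0.616 -0.368  0.012]
side rasp_center 0.61 [ 0.32  -0.302  0.005]
side rasp_center 0.48 [ 0.46  -0.283  0.01 ]
side handpiece_center 0.7 [ 0.465 -0.423  0.013]
side handpiece_center 0.69 [0.324 0.247 0.   ]
side clipper_center 0.89 [0.567 0.293 0.011]
side clipper_center 0.15 [ 0.65  -0.028 -0.001]
```

```bash
python3 -m pendant '[[[1.5,1.5,-60,0.3,60],[0,0,-50,0,60],[0,0,-20,0,60],[0,0,-9,0,60],[0,0,0,0,60]]]';python3 -m pendant '[[[0,0,0,0,0],[0,0,0,0,0],[0,0,0,0,0],[0,0,0,0,0],[0,0,0,0,0]]]'; python3 -m pendant '[[[0,0,40,0,0],[0,0,50,0,0],[0,0,50,0,0],[0,0,0,0,0]]]'
```

```text
time_s: 21.25
eef_pos: [0.4618, -0.2807, 0.0054]
eef_rot: [-0.0, 0.992, 0.124, -0.0]
wrist_force: [0.3, 0.7, -0.2]
opening: 0.698
time_s: 21.88
eef_pos: [0.4628, -0.2818, 0.007]
eef_rot: [0.001, 0.992, 0.124, 0.001]
wrist_force: [-1.0, -0.0, 6.2]
opening: 0.349
time_s: 22.38
eef_pos: [0.4642, -0.2831, 0.1506]
eef_rot: [0.004, 0.992, 0.124, 0.003]
wrist_force: [-0.9, -0.1, -1.2]
opening: 0.355
```

```bash
python3 -m pendant '[[[12,57,0,-2.4,0],[12,57,0,-2.4,0],[12,57,0,-2.4,0],[12,57,0,-2.4,0],[12,57,0,-2.4,0],[12,57,0,-2.4,0],[12,57,0,-2.4,0],[11,57,0,-2.4,0]]]';python3 -m pendant '[[[0,0,0,-0.3,0],[0,0,0,0,0]]]'
```

```text
time_s: 23.38
eef_pos: [0.5561, 0.1772, 0.1442]
eef_rot: [0.0, 0.999, -0.044, -0.001]
wrist_force: [0.8, -0.3, -0.7]
opening: 0.358
time_s: 23.62
eef_pos: [0.5557, 0.1752, 0.1441]
eef_rot: [0.0, 0.999, -0.046, -0.001]
wrist_force: [-0.3, -0.5, -1.3]
opening: 0.359
```

```bash
python3 -m pendant '[[[2,-2,-50,0,0],[0,0,-50,0,0],[0,0,-20,0,0],[0,0,-8,0,0],[0,0,0,0,0],[0,0,-2,0,0]]]'; python3 -m pendant '[[[0,0,0,0,46],[0,0,0,0,46],[0,0,0,0,46],[0,0,50,0,46],[0,0,60,0,46],[0,0,20,0,46]]]'
```

```text
time_s: 24.38
eef_pos: [0.5604, 0.1734, 0.0172]
eef_rot: [-0.0, 0.999, -0.046, 0.002]
wrist_force: [-0.2, 0.8, -0.3]
opening: 0.357
time_s: 25.12
eef_pos: [0.5611, 0.1737, 0.15]
eef_rot: [-0.001, 0.999, -0.046, 0.004]
wrist_force: [-0.3, 0.2, 0.4]
opening: 0.541
```

```bash
python3 -m pendant '[[[-11,-60,0,2.5,55],[-11,-60,0,2.5,55],[-11,-60,0,2.5,55],[-11,-60,0,2.5,55],[-11,-60,0,2.5,55],[-11,-60,0,2.5,55],[-11,-60,0,2.5,55],[-11,-60,0,2.5,55]]]'
python3 - <<'E'
from m import *
for n in ("top","side"):
    c=cam(n,f"pics/{n}5.png")
    if n=="top": tools(c,{k:G[k] for k in('hand',)})
    for t in ("handpiece_center","rasp_center"):
        for d in spotter.tip_of(n,t)[:4]: print(n,t,round(d['confidence'],2),W(c,d['at']).round(3))
a=cv2.imread('pics/top5.png')[95:225,120:245];b=cv2.imread('pics/top5.png')[180:240,340:400]
f=lambda i,s:cv2.convertScaleAbs(cv2.resize(i,(400,s),interpolation=2),alpha=1.4)
cv2.imwrite('pics/m5.png',np.hstack([f(a,416),cv2.copyMakeBorder(f(b,400),0,16,0,0,0)]))
E
```

```text
time_s: 26.12
eef_pos: [0.47, -0.3087, 0.1456]
eef_rot: [0.0, 0.992, 0.129, 0.0]
wrist_force: [1.0, 0.2, 0.5]
opening: 0.643
hand rect [ 450.7 -416.2] [164. 129.] yaw 89.5 pca 69.2 mean [ 431.3 -400.2]
top rasp_center 0.83 [0.583 0.16  0.018]
top rasp_center 0.62 [ 0.624 -0.369  0.011]
side handpiece_center 0.68 [ 0.463 -0.42   0.01 ]
side handpiece_center 0.15 [ 0.639 -0.205  0.026]
side rasp_center 0.68 [ 0.318 -0.304  0.006]
side rasp_center 0.67 [ 0.616 -0.365  0.006]
side rasp_center 0.57 [0.578 0.165 0.01 ]
```

View pics/m5.png

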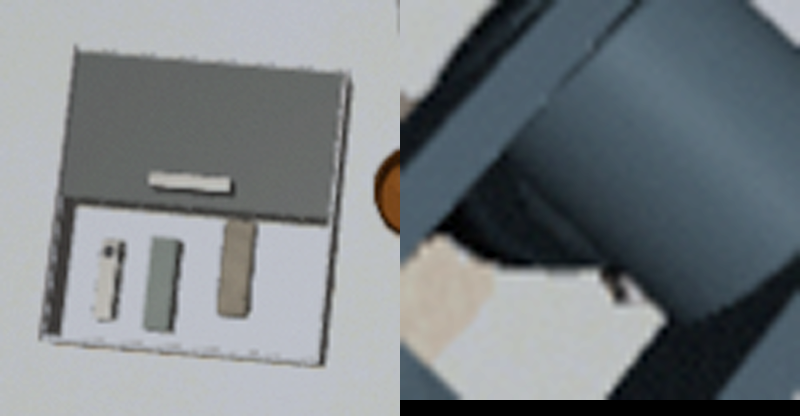

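Picture 10: the clipper, buffer and rasp are in the box. The rasp has been knocked about 2 cm to (240,270), but it is still flat inside and clear of the wall. The side camera confirms the handpiece hasn't moved, so I grasp it by its body.

```bash
python3 -m pendant '[[[-8,-57,0,0.5,50],[-8,-57,0,0,50],[0,0,0,0,50]]]'
python3 - <<'E'
from m import *
for n in ("top","side"):
    c=cam(n,f"pics/{n}6.png")
    for d in spotter.tip_of(n,"handpiece_center")[:4]: print(n,round(d['confidence'],2),W(c,d['at']).round(3))
x,y=px(c,[.46,-.42,.01]).astype(int)
cv2.imwrite('pics/g6.png',cv2.resize(c['img'][y-40:y+30,x-45:x+45,::-1],None,fx=5,fy=5,interpolation=2))
E
```

```text
time_s: 26.8
eef_pos: [0.4546, -0.4228, 0.1455]
eef_rot: [0.001, 0.991, 0.132, 0.0]
wrist_force: [0.8, 0.7, 0.1]
opening: 0.587
top 0.7 [ 0.47  -0.419  0.011]
top 0.5 [ 0.652 -0.029 -0.001]
top 0.37 [0.657 0.194 0.066]
side 0.49 [ 0.465 -0.423  0.011]
```

View pics/g6.png

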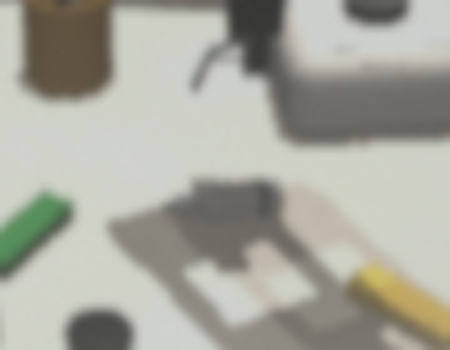

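Picture 11: the handpiece lies in place at crop (235,195). I descend and grasp it.

```bash
python3 -m pendant '[[[0,-1,-60,0,50],[0,0,-50,0,50],[0,0,-18,0,50],[0,0,-10,0,50],[0,0,0,0,50]]]';python3 -m pendant '[[[0,0,0,0,0],[0,0,0,0,0],[0,0,0,0,0],[0,0,0,0,0],[0,0,0,0,0]]]'; python3 -m pendant '[[[0,0,40,0,0],[0,0,50,0,0],[0,0,50,0,0],[0,0,0,0,0]]]'
```

```text
time_s: 27.62
eef_pos: [0.4554, -0.422, 0.0083]
eef_rot: [0.001, 0.991, 0.133, 0.0]
wrist_force: [0.0, -0.2, 0.6]
opening: 0.589
time_s: 28.25
eef_pos: [0.4558, -0.4233, 0.0096]
eef_rot: [0.002, 0.991, 0.132, 0.001]
wrist_force: [0.5, -0.5, 5.8]
opening: 0.267
time_s: 28.75
eef_pos: [0.4568, -0.4246, 0.1534]
eef_rot: [0.005, 0.991, 0.132, 0.003]
wrist_force: [-0.3, -0.6, -1.3]
opening: 0.262
```

```bash
python3 -m pendant '[[[10,59,0,-2.5,0],[10,59,0,-2.5,0],[10,59,0,-2.5,0],[10,59,0,-2.5,0],[10,59,0,-2.5,0],[10,59,0,-2.5,0],[10,59,0,-2.5,0],[10,59,0,-2.5,0]]]';python3 -m pendant '[[[7,60,0,-0.5,0],[0,0,0,0,0],[0,0,0,0,0]]]'
```

```text
time_s: 29.75
eef_pos: [0.534, 0.0522, 0.1464]
eef_rot: [-0.0, 0.999, -0.043, -0.001]
wrist_force: [0.3, -0.5, -0.4]
opening: 0.257
time_s: 30.12
eef_pos: [0.5408, 0.1102, 0.1463]
eef_rot: [0.0, 0.999, -0.046, -0.001]
wrist_force: [-0.5, 0.0, -1.1]
opening: 0.264
```

```bash
python3 -m pendant '[[[2,-1,-50,0,0],[0,0,-50,0,0],[0,0,-20,0,0],[0,0,-8,0,0],[0,0,0,0,0],[0,0,-2,0,0]]]'; python3 -m pendant '[[[0,0,0,0,36],[0,0,0,0,36],[0,0,0,0,36],[0,0,50,0,36],[0,0,60,0,36],[0,0,20,0,36]]]'
```

```text
time_s: 30.88
eef_pos: [0.545, 0.1088, 0.0187]
eef_rot: [-0.0, 0.999, -0.046, 0.001]
wrist_force: [0.1, 0.2, -1.7]
opening: 0.262
time_s: 31.62
eef_pos: [0.546, 0.1094, 0.1518]
eef_rot: [-0.0, 0.999, -0.046, 0.003]
wrist_force: [-0.3, -0.8, -0.2]
opening: 0.419
```

```bash
python3 -m pendant '[[[0,0,0,10,50],[0,0,0,10,50],[0,0,0,10,50],[0,0,0,10,50],[0,0,0,10,50],[0,0,0,10,50],[0,0,0,10,50],[0,0,0,10,50]]]'
python3 - <<'E'
from m import *
c=cam("top","pics/top7.png")
for t in ("cover_handle","rasp_center","handpiece_center","buffer_center","clipper_center"):
    for d in spotter.tip_of("top",t)[:2]: print(t,round(d['confidence'],2),W(c,d['at']).round(3))
c=cam("side","pics/side7.png")
cv2.imwrite('pics/b7.png',cv2.resize(c['img'][210:340,125:275,::-1],None,fx=4.5,fy=4.5,interpolation=2))
E
```

```text
time_s: 32.62
eef_pos: [0.5436, 0.1094, 0.1474]
eef_rot: [0.0, 0.793, 0.609, 0.0]
wrist_force: [-0.3, 0.0, 0.8]
opening: 0.584
cover_handle 0.81 [0.657 0.194 0.07 ]
rasp_center 0.78 [ 0.324 -0.299  0.006]
handpiece_center 0.49 [0.553 0.112 0.015]
buffer_center 0.81 [ 0.342 -0.091  0.012]
buffer_center 0.42 [0.562 0.236 0.018]
clipper_center 0.3 [ 0.744 -0.264 -0.001]
```

View pics/b7.png

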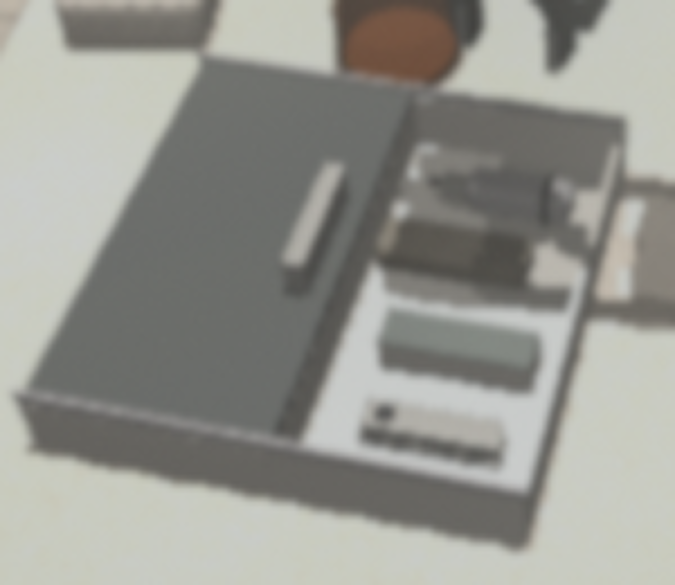

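Picture 12: all four tools lie flat in the compartment, clear of the cover's path. Now I shut the cover.

```bash
python3 -m pendant '[[[38,27,0,5,50],[38,27,0,4.7,50],[37,27,0,0,50],[0,0,0,0,50],[0,0,0,0,50]]]'
```

```text
time_s: 33.6
eef_pos: [0.6559, 0.1902, 0.1466]
eef_rot: [-0.0, 0.741, 0.672, -0.001]
wrist_force: [-0.8, -0.4, 0.0]
opening: 0.583
```

```bash
python3 -m pendant '[[[0,0,-50,0,50],[0,0,-25,0,50],[0,0,-6,0,50],[0,0,0,0,0],[0,0,0,0,0],[0,0,0,0,0],[0,0,0,0,0],[0,0,0,0,0]]]'; python3 -m pendant '[[[-20,1.9,0,0,0],[-24,2.2,0,0,0],[-24,2.2,0,0,0],[-24,2.2,0,0,0],[-24,2.2,0,0,0],[-20,1.9,0,0,0],[0,0,0,0,0]]]'
```

```text
time_s: 34.6
eef_pos: [0.6563, 0.1904, 0.0685]
eef_rot: [-0.0, 0.741, 0.672, -0.0]
wrist_force: [-7.7, -0.8, 6.7]
opening: 0.147
time_s: 35.48
eef_pos: [0.5208, 0.2037, 0.0685]
eef_rot: [0.001, 0.741, 0.672, 0.001]
wrist_force: [-1.1, 1.5, 5.4]
opening: 0.144
```

```bash
python3 -m pendant '[[[-6,0.5,0,0,0],[0,0,0,0,0]]]';python3 -m pendant '[[[-3,0.3,0,0,0],[0,0,0,0,0]]]';python3 -m pendant '[[[-3,0.3,0,0,0],[0,0,0,0,0]]]'
```

```text
time_s: 35.72
eef_pos: [0.5164, 0.2042, 0.0685]
eef_rot: [0.001, 0.741, 0.672, 0.002]
wrist_force: [-1.0, 3.8, 9.6]
opening: 0.147
time_s: 35.98
eef_pos: [0.5139, 0.2044, 0.0685]
eef_rot: [0.001, 0.741, 0.672, 0.002]
wrist_force: [1.1, 3.9, 9.4]
opening: 0.144
time_s: 36.22
eef_pos: [0.5119, 0.2046, 0.0685]
eef_rot: [0.002, 0.741, 0.672, 0.003]
wrist_force: [4.7, 3.4, 5.6]
opening: 0.147
```

```bash
python3 -m pendant '[[[-2,0.2,0,0,0],[0,0,0,0,0]]]';python3 -m pendant '[[[-2,0.2,0,0,0],[0,0,0,0,0]]]'
```

```text
time_s: 36.48
eef_pos: [0.5119, 0.2046, 0.0686]
eef_rot: [0.003, 0.741, 0.672, 0.005]
wrist_force: [11.5, 3.1, -1.9]
opening: 0.149
time_s: 36.72
eef_pos: [0.5119, 0.2046, 0.0686]
eef_rot: [0.004, 0.741, 0.671, 0.006]
wrist_force: [20.9, 3.2, -9.7]
opening: 0.144
```

The cover is hard against its shut stop: travel 144.4 mm in x, about 145 mm along the slide. I relax, release, and go to the stopper.

```bash
python3 -m pendant '[[[3.5,-0.3,0,0,0],[0,0,0,0,50],[0,0,0,0,50],[0,0,0,0,50],[0,0,60,0,50],[0,0,50,0,50]]]'; python3 -m pendant '[[[15,-51,0,-10.6,65],[15,-51,0,-10.6,65],[15,-51,0,-10.6,65],[15,-51,0,-10.6,65],[15,-51,0,-10.6,65],[15,-51,0,-10.6,65],[15,-51,0,-10.6,65],[15,-51,0,-10.6,65]]]';python3 - <<'E'
from m import *
for n in ("top","side"):
    c=cam(n,f"pics/{n}8.png")
    for t in ("cover_handle","stopper_grip","stopper_shoulder","flask_mouth","flask"):
        for d in spotter.tip_of(n,t)[:2]: print(n,t,round(d['confidence'],2),W(c,d['at']).round(3))
E
```

```text
time_s: 37.48
eef_pos: [0.5076, 0.204, 0.1773]
eef_rot: [-0.0, 0.741, 0.672, -0.001]
wrist_force: [1.3, -0.3, -0.2]
opening: 0.586
time_s: 38.48
eef_pos: [0.6281, -0.2055, 0.1759]
eef_rot: [-0.0, 1.0, -0.006, -0.0]
wrist_force: [0.2, 0.3, 0.3]
opening: 0.761
top cover_handle 0.74 [0.513 0.207 0.068]
top stopper_grip 0.69 [ 0.636 -0.202  0.04 ]
top stopper_grip 0.4 [0.349 0.135 0.003]
top stopper_shoulder 0.48 [ 0.642 -0.201  0.03 ]
top flask_mouth 0.93 [ 0.66  -0.03   0.122]
top flask_mouth 0.46 [ 0.654 -0.028 -0.001]
top flask 0.97 [ 0.657 -0.029 -0.003]
side cover_handle 0.87 [0.506 0.212 0.069]
side stopper_grip 0.65 [ 0.636 -0.202  0.045]
side stopper_grip 0.6 [ 0.745 -0.266  0.002]
side stopper_shoulder 0.68 [ 0.639 -0.204  0.024]
side flask_mouth 0.67 [ 0.654 -0.029  0.115]
side flask 0.88 [ 0.649 -0.031 -0.004]
side flask 0.52 [ 0.639 -0.202  0.042]
```

```bash
python3 -m pendant '[[[9,2,-50,0,70],[0,0,-50,0,70],[0,0,-30,0,70],[0,0,-20,0,70],[0,0,0,0,70]]]'; python3 -m pendant '[[[0,0,0,0,30],[0,0,0,0,0],[0,0,0,0,0],[0,0,0,0,0],[0,0,0,0,0]]]'
```

```text
time_s: 39.7
eef_pos: [0.6363, -0.2012, 0.025]
eef_rot: [-0.001, 1.0, -0.003, -0.001]
wrist_force: [-0.2, -0.1, 0.7]
opening: 0.82
time_s: 40.33
eef_pos: [0.6387, -0.2027, 0.0286]
eef_rot: [0.001, 1.0, -0.003, 0.002]
wrist_force: [0.3, 0.6, 7.1]
opening: 0.545
```

```bash
python3 -m pendant '[[[0,0,50,0,0],[0,0,60,0,0],[0,0,40,0,0],[4,43,0,0,0],[4,43,0,0,0],[4,43,0,0,0],[4,43,0,0,0],[0,0,0,0,0]]]';python3 - <<'E'
from m import *
for n in ("top","side","top","side"):
    c=cam(n,f"pics/{n}9.png")
    for t in ("stopper_grip","stopper_shoulder","flask_mouth","flask"):
        for d in spotter.tip_of(n,t)[:2]: print(n,t,round(d['confidence'],2),W(c,d['at']).round(3))
c=cam('side');x,y=px(c,[.655,-.03,.14]).astype(int)
cv2.imwrite('pics/f9.png',cv2.resize(c['img'][y-40:y+60,x-60:x+60,::-1],None,fx=5,fy=5,interpolation=2))
E
```

```text
time_s: 41.32
eef_pos: [0.653, -0.0265, 0.1765]
eef_rot: [-0.0, 1.0, -0.001, 0.0]
wrist_force: [0.5, -0.9, -0.8]
opening: 0.545
top stopper_shoulder 0.61 [ 0.656 -0.024  0.176]
top flask_mouth 0.47 [ 0.659 -0.028  0.122]
top flask 0.57 [ 0.654 -0.031 -0.002]
side stopper_grip 0.71 [ 0.342  0.141 -0.001]
side stopper_grip 0.56 [ 0.651 -0.03   0.191]
side stopper_shoulder 0.5 [ 0.652 -0.033  0.171]
side flask_mouth 0.6 [ 0.654 -0.031  0.114]
side flask 0.65 [ 0.647 -0.029 -0.003]
side flask 0.59 [0.344 0.141 0.001]
top stopper_grip 0.47 [ 0.652 -0.031  0.189]
top stopper_shoulder 0.66 [ 0.658 -0.031  0.121]
top stopper_shoulder 0.63 [ 0.657 -0.029  0.175]
top flask_mouth 0.62 [ 0.746 -0.265  0.002]
top flask_mouth 0.58 [ 0.655 -0.027  0.122]
top flask 0.77 [ 0.655 -0.029 -0.003]
top flask 0.26 [0.567 0.203 0.   ]
side stopper_grip 0.54 [ 0.656 -0.028  0.193]
side flask_mouth 0.82 [ 0.656 -0.028  0.115]
side flask_mouth 0.59 [ 0.32   0.247 -0.002]
side flask 0.66 [ 0.65  -0.03  -0.001]
```

View pics/f9.png

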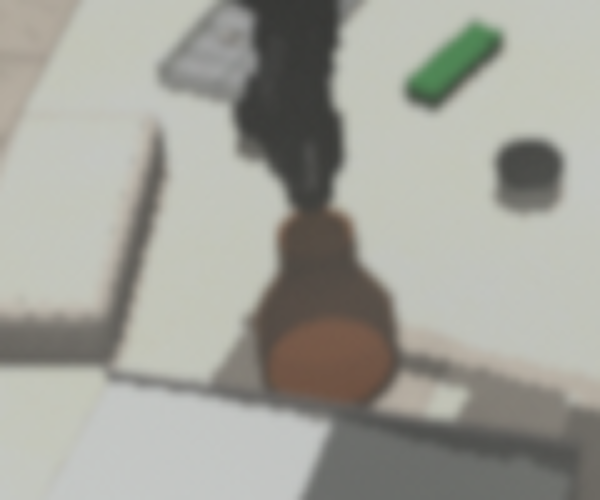

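Picture 13: the stopper is held upright above the flask neck, whose edges are at crop columns 279 and 354. I refine the flask axis by pixel.

Run:
```python
from m import *
from scipy.optimize import least_squares
obs=[]
for n in ("side","top"):
    c=cam(n); hsv=cv2.cvtColor(c['img'],cv2.COLOR_RGB2HSV)
    src=c['img'] if n=="side" else cv2.imread('pics/t1.png')[:,:,::-1]
    i=src.astype(int); m=((i[...,0]-i[...,2])>22)&(i[...,0]<190)
    p=px(c,[.655,-.03,.05]).astype(int); w=np.zeros_like(m); w[p[1]-45:p[1]+40,p[0]-30:p[0]+30]=1; m&=w.astype(bool)
    k,l,st,ce=cv2.connectedComponentsWithStats(m.astype(np.uint8)); j=1+st[1:,4].argmax(); print(n,st[j],ce[j])
    if n=="side":
        for z in (.095,.105,.113):
            q=px(c,[.655,-.03,z]); r=int(q[1].round()); xs=np.where(l[r]==j)[0]
            print(z,r,xs.min(),xs.max(),(xs.min()+xs.max())/2,'pred',q[0].round(2),'px/mm',((px(c,[.665,-.03,z])-q)/10).round(3))
        q=px(c,[.655,-.03,.025]); r=int(q[1]); xs=np.where(l[r]==j)[0]; print('body',xs.min(),xs.max(),(xs.min()+xs.max())/2,q)
    else:
        a=np.linspace(0,6.28,90); pts=[px(c,[.655+.046*np.cos(t),-.03+.046*np.sin(t),z]) for z in(.002,.05) for t in a]+[px(c,[.655+.025*np.cos(t),-.03+.025*np.sin(t),.12]) for t in a]
        pts=np.array(pts); print('pred bbox',pts.min(0),pts.max(0))
```

```text
side [201 211  26  18 352] [213.56534091 219.44034091]Traceback (most recent call last):
  File "<stdin>", line 13, in <module>
    return umr_minimum(a, axis, None, out, keepdims, initial, where)
ValueError: zero-size array to reduction operation minimum which has no identity
```

Run:
```python
from m import *
for n,f in (("side","pics/side9.png"),("top","pics/t1.png")):
    c=cam(n); i=cv2.imread(f).astype(int); m=(i[...,2]-i[...,0])>14
    p=px(c,[.655,-.03,.05]).astype(int); w=np.zeros_like(m); w[p[1]-45:p[1]+40,p[0]-30:p[0]+30]=1; m&=w
    m=cv2.morphologyEx(m.astype(np.uint8),cv2.MORPH_CLOSE,np.ones((3,3)))
    if n=="side":
        for z in (.03,.045,.1,.105,.11,.115):
            q=px(c,[.655,-.03,z]); xs=np.where(m[int(q[1].round())])[0]
            if len(xs): print(z,xs.min(),xs.max(),'mid',(xs.min()+xs.max())/2,'pred',q[0].round(2),'px/mm',((px(c,[.665,-.03,z])-q)/10)[0].round(3))
    else:
        ys,xs=np.where(m); print(xs.min(),xs.max(),ys.min(),ys.max())
        t=np.linspace(0,6.28,90); pts=np.array([px(c,[.655+r*np.cos(a),-.03+r*np.sin(a),z]) for r,z in((.046,.002),(.046,.05),(.025,.12)) for a in t]); print('pred',pts.min(0),pts.max(0))
```

```text
0.03 199 233 mid 216.0 pred 211.92 px/mm -0.302
0.045 198 226 mid 212.0 pred 211.54 px/mm -0.305
0.1 204 215 mid 209.5 pred 210.09 px/mm -0.314
0.105 204 217 mid 210.5 pred 209.96 px/mm -0.315
0.11 203 218 mid 210.5 pred 209.82 px/mm -0.316
0.115 203 218 mid 210.5 pred 209.68 px/mm -0.316
237 263 140 170
pred [236.02686501 139.04210214] [264.62629299 169.61967209]
```

```bash
python3 -m pendant '[[[0.5,-3,-10,0,0],[0,0,-15,0,0],[0,0,-10,0,0],[0,0,0,0,0]]]'; python3 -m pendant '[[[0,0,-5,0,0],[0,0,-5,0,0],[0,0,0,0,0]]]'
```

```text
time_s: 43.02
eef_pos: [0.6525, -0.0326, 0.1393]
eef_rot: [-0.0, 1.0, -0.003, -0.002]
wrist_force: [-0.1, 0.2, -0.3]
opening: 0.544
time_s: 43.4
eef_pos: [0.6534, -0.0328, 0.1309]
eef_rot: [-0.0, 1.0, -0.003, -0.0]
wrist_force: [-0.7, 0.0, -1.4]
opening: 0.543
```

```bash
python3 -m pendant '[[[0,2,-4,0,0],[0,0,-3,0,0],[0,0,0,0,0]]]'; python3 -m pendant '[[[0,0,-2,0,0],[0,0,0,0,0]]]'; python3 -m pendant '[[[0,0,-2,0,0],[0,0,0,0,0]]]'
```

```text
time_s: 43.78
eef_pos: [0.6534, -0.0308, 0.1239]
eef_rot: [-0.0, 1.0, -0.003, -0.0]
wrist_force: [0.2, 0.4, -1.2]
opening: 0.542
time_s: 44.02
eef_pos: [0.6535, -0.0309, 0.1222]
eef_rot: [-0.0, 1.0, -0.003, -0.0]
wrist_force: [0.7, 1.1, -0.6]
opening: 0.543
time_s: 44.28
eef_pos: [0.6538, -0.031, 0.1207]
eef_rot: [0.0, 1.0, -0.003, 0.0]
wrist_force: [-1.4, -1.0, 1.7]
opening: 0.54
```

```bash
python3 -m pendant '[[[0,0,-2,0,0],[0,0,0,0,0]]]'; python3 -m pendant '[[[0,0,1,0,70],[0,0,0,0,70],[0,0,0,0,70],[0,0,0,0,70]]]'; python3 -m pendant '[[[0,0,50,0,70],[0,0,60,0,70],[-30,-50,20,0,70],[-30,-60,0,0,70],[-30,-60,0,0,70],[-30,-60,0,0,70],[0,0,0,0,70],[0,0,0,0,70]]]'
python3 - <<'E'
from m import *
for n in ("top","side"):
    c=cam(n,f"pics/{n}10.png")
    for t in ("stopper_grip","stopper_shoulder","flask_mouth","flask","cover_handle","polish","jar"):
        for d in spotter.tip_of(n,t)[:3]: print(n,t,round(d['confidence'],2),W(c,d['at']).round(3))
x,y=px(c,[.655,-.03,.1]).astype(int)
a=cv2.resize(c['img'][y-50:y+50,x-50:x+50,::-1],(400,400),interpolation=2)
b=cv2.resize(cv2.imread('pics/top10.png')[95:225,120:290],(400,306),interpolation=2)
cv2.imwrite('pics/f10.png',np.hstack([a,cv2.copyMakeBorder(b,0,94,0,0,0)]))
E
```

```text
time_s: 44.52
eef_pos: [0.6539, -0.031, 0.1206]
eef_rot: [0.0, 1.0, -0.003, 0.0]
wrist_force: [-6.5, 0.4, 13.2]
opening: 0.545
time_s: 45.02
eef_pos: [0.6535, -0.0309, 0.1189]
eef_rot: [-0.0, 1.0, -0.003, -0.0]
wrist_force: [0.1, 0.8, -0.4]
opening: 0.82
time_s: 46.02
eef_pos: [0.5398, -0.2486, 0.2492]
eef_rot: [-0.0, 1.0, -0.004, 0.0]
wrist_force: [0.5, 0.4, 0.8]
opening: 0.821
top stopper_grip 0.81 [ 0.656 -0.029  0.131]
top stopper_grip 0.27 [ 0.747 -0.262 -0.001]
top stopper_shoulder 0.6 [ 0.656 -0.029  0.117]
top flask_mouth 0.88 [ 0.658 -0.028  0.124]
top flask_mouth 0.28 [ 0.654 -0.03  -0.001]
top cover_handle 0.71 [0.513 0.208 0.067]
top polish 0.51 [0.366 0.206 0.   ]
top polish 0.46 [0.347 0.138 0.003]
top polish 0.41 [ 0.322  0.253 -0.004]
top jar 0.7 [ 0.746 -0.263  0.005]
top jar 0.41 [ 0.544 -0.225 -0.002]
side stopper_grip 0.77 [ 0.653 -0.03   0.136]
side stopper_shoulder 0.77 [ 0.655 -0.032  0.115]
side flask_mouth 0.59 [ 0.655 -0.025  0.117]
side flask_mouth 0.58 [ 0.365  0.206 -0.003]
side flask 0.67 [ 0.648 -0.031 -0.001]
side flask 0.5 [ 0.655 -0.029  0.117]
side cover_handle 0.58 [0.507 0.21  0.068]
side polish 0.76 [ 0.363  0.208 -0.003]
side polish 0.74 [ 0.324  0.247 -0.001]
side polish 0.55 [ 0.343  0.142 -0.   ]
side jar 0.72 [ 0.745 -0.266 -0.004]
side jar 0.54 [ 0.541 -0.224 -0.001]
```

View pics/f10.png

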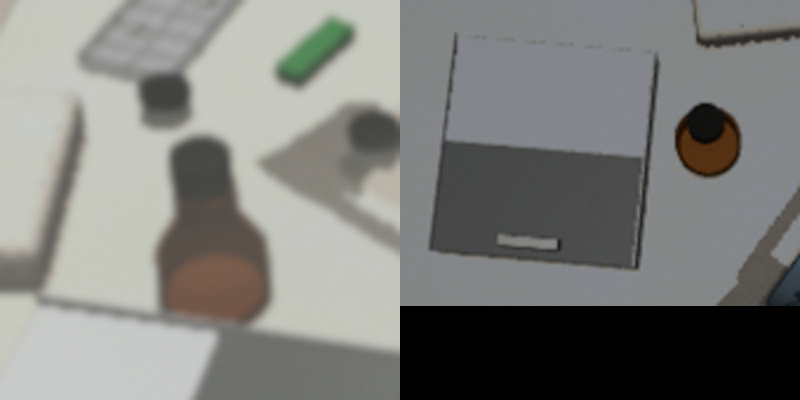

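Picture 14: the stopper is seated upright in the neck, head on the rim at left (200,165), grip z ≈ 0.134 against 0.135 expected. The cover is flush shut over the compartment, and the bottles and jars haven't moved.

```bash
python3 -c "
from bench import order; print(order.hand_in())"
```

```text
the job is handed in; nothing more can be done
None
```

I've packed the four loose tools (clipper, buffer, rasp and drill handpiece), shut the cover over them, and put the stopper home in the amber flask. The job is handed in, at about 46 s of the 184 s allowed; no verdict was reported. I saw no dust brush in any picture and took it as absent.

- **Cover:** it started about 18 mm open. I slid it to its open stop, loaded the tools, then slid it back until it met the shut stop. The measured travel was about 145 mm, and the last top picture shows it flush with no gap.
- **Tools:** the last picture before closing shows all four lying flat in the compartment. The rasp had been knocked about 2 cm after I laid it in the box, but it stayed flat inside, so I left it there.
- **Stopper:** it met the rim at the expected height and pressed with 13 N. The last pictures show it upright, with the grip point at z ≈ 0.131–0.136 m against 0.135 m expected.
- **Bottles and jars:** all were found where they started, within detector noise.

The two cameras disagreed by up to 8 mm on the flask's x position and about 6 mm on the handle's. I settled both by pixel measurement and by the contact forces. No check failed.

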